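# Seat the sanding discs in their holder

## Robot

A 6-joint arm with a two-finger parallel gripper is mounted at the origin on the work surface; the furniture and walls round the work are solid. World frame = base frame: x ahead of the robot, y to its left, z up, the work surface at z = 0. Lengths are in m, angles in rad, forces in N, time in s.
With the tool pointing down it reaches from about 0.4 to 0.825 m from the base axis. Payload 7 kg.
Tool frame: the origin (TCP) lies on the front face of the gripper's body, between the roots of the fingers; the fingertips stand 73 mm ahead of it and the grasp point (between the pads) lies 54 mm ahead of it; z points along the fingers, y is the line along which they close (so a half turn about z gives the same grasp; the last joint's range is limited). The gripper opens to 85 mm and grips with 20 to 120 N. Pads are 22 mm wide; open, the fingers measure 114 mm over their backs; the gripper's body (76 mm by 85 mm) begins 54 mm behind the grasp point. The pads swing forward as they close: fully open they stand 13 mm farther back than shut.
Start: joints at [-1.039, 0.359, 0.012, 0, -1.224, -0.288], TCP at [0.163, -0.655, 0.304] pointing down, gripper open.
Joint ranges: [-3.07, 3.07], [-1.43, 2.12], [-1.02, 1.25], [-3.03, 1.67], [-3.05, -0], [-3.03, 3.03]. Speed limits (rad/s): [2.39, 2.39, 3.01, 3.14, 3.14, 3.14].

## Interface

Orientations are given as a rotation vector (axis times angle).
In Python, from bench import arm, imaging gives the robot as it stands.
- The arm moves only by the tool play_rows, never from a script. Its argument "commands" is text: rows parted by semicolons, each of 6 numbers parted by spaces: the shift along the tool's x, y, z in m, then the turn, a rotation vector about the tool's x, y, z in degrees. A call has 1 to 12 rows; each row shifts and turns the commanded pose from where the row before left it, along the tool's axes as they then stand; what a row does not reach is not made up. A row lasts 1/10 s, in which the tool goes at most 50 mm and 8.59 degrees, less where a joint would pass 70% of its speed; a pose out of reach is approached as far as the arm can. A call is refused whole if a number of a shift passes 0.05 or a number of a turn 8.59, either way. A call with a gripper value outside its range is refused whole. "jaw" is the closure, from 0 (fully open) to 1 (shut), set as the call begins (left out, the last holds). The fingers move at their own pace and stop on an object; "grip_force" is the grip in N (left out, the last holds). Time passes only in rows, so rows that do not move let the fingers close. It gives the time, the measured TCP pose, the force, the opening and the grip force at its end, in the units of the state.
- arm.get_state(): the state, without advancing time (a new reading comes with each control period).
- imaging.get_image(name): name is "scene" or "side" or "wrist"; returns a dict with "img" (384x512x3 uint8, red, green, blue), "K" (3x3 intrinsics, pixels), "world_from_camera" (4x4, takes a point from camera to world coordinates); the wrist camera has in their place "tool_from_camera" (4x4, takes a point from camera to tool coordinates, whose origin is the TCP and whose axes are the flange's). Camera axes: x right, y up, looking along -z (the intrinsics and any distortion apply to the point x, -y, -z); pixel columns grow to the right and rows downward; lengths in m; the calibration is good to about 2 mm. A picture is of the moment at which its call begins: read the wrist's pose just before it. There is no depth.
- arm.close_job(): hands the job in; it is judged then, once.
The state is a dict: "time": time; "joint_positions": joint angles; "dq": joint speeds; "effort": joint torques, N m; "tcp_pos": TCP position; "orientation": TCP orientation; "contact_force": force on the tool from outside, world axes, zero at the start; "torque": the same for the moment, N m; "gripper_width": finger opening in m; "grip_force": force on a finger pad.
Only numpy, scipy, OpenCV 4.12 (cv2) and the standard library are available. Lean on these libraries where they do the work, as an engineer would, in place of code of your own. Each camera call takes 0.05 s, during which the arm holds its last target. There are 200 camera calls.

## Task

The stack of sanding discs lies loose on the deck of the metal disc holder. Without gripping or lifting anything, push the stack along the deck with the fingertips until it drops over the rim and lies flat in the round pocket, then push the keeper's knob to swing the keeper fully closed across the discs. Leave the jar, the air coupling and the sanding block beside the holder where they are.

Things in the scene. Friction and masses are not known exactly. Their poses are not given: they have to be found in the camera images.
- disc_holder: aluminium plate 226 x 132 x 20 mm, screwed to the bench (does not move in a run). Origin: centre of its underside, z up. Its top (the deck) is flat, 20 mm above the bench. +x of its frame runs along its length from the bare end, where the discs lie, to the end with the round pocket and keeper; the pocket's centre is at x = +35 mm, y = 0, the keeper's pivot at x = +91 mm, y = 0
- pocket (a point): centre of the mouth of the round pocket in the holder, at deck height (20 mm above the bench). The pocket is 84 mm across and 11 mm deep, with a 2 mm chamfer at the rim
- discs_center (a point): centre, half-way up, of the loose stack of tan sanding discs: one rigid piece, about 78 mm across, 10 mm thick, about 80 g, lying flat on the holder's deck 85 to 125 mm from the pocket's centre. In the pocket its top lies about 1 mm below the deck
- keeper (a joint): angle (rad) of the keeper, a flat steel arm (13 mm wide, 5 mm thick, 54 mm long from the pivot) swinging level 2 mm above the deck. 0 = closed at its stop: arm along the holder's -x from the pivot, over the seated discs; 1.57 = open: arm along the holder's +y, clear of the pocket; limit 2.0. Stays where left; about 1 N moves the knob. It cannot pass over discs that are not down in the pocket
- keeper_knob (a point): centre of the top of the keeper's upright black round knob: 14 mm across, its top 53 mm above the bench and its foot (top of the arm) 27 mm above the bench, 43 mm from the pivot
- keeper_pivot (a point): the keeper's pivot axis, at the top of its hub 29 mm above the bench (18 mm across; a small screw head stands 1 mm higher)
- jar: bystander: clear jar of washers with a black lid, 62 mm across, 84 mm tall, standing beside the holder; origin at the centre of its underside
- coupling: bystander: small brass and steel air-hose coupling 24 x 73 x 23 mm, lying beside the holder; origin at the centre of its underside
- block: bystander: brown sanding block 51 x 89 x 41 mm, lying beside the holder; origin at the centre of its underside
There are look-alikes about, which are no part of the job. Of the things like the part that bears discs_center, leave any that is black or pink; of the rest the larger one is meant.

How it is judged:
On the way, in this order (a step that is already met when the one before it is completed fails the run):
1. the discs lie flat in the pocket while the keeper is still open (horizontal distance between discs_center and pocket below 0.01 m and z of discs_center in the frame of pocket below -0.003 m and angle between discs_center's own z axis and vertical below 0.07 rad and value of joint keeper above 0.8 rad), for 0.2 s.
2. the keeper is closed over the discs (value of joint keeper below 0.12 rad), for 0.2 s.
At the end, for the whole second after the job is handed in: The stack of discs lies flat (within 4 degrees) down in the pocket, its centre within 10 mm of the pocket's axis; the keeper is within 0.12 rad of its closed stop; jar, coupling and block are within 20 mm of where they were (horizontal distance between discs_center and pocket below 0.01 m and z of discs_center in the frame of pocket below -0.003 m and angle between discs_center's own z axis and vertical below 0.07 rad and value of joint keeper below 0.12 rad and distance of each of jar, coupling, block from where it was at the start of the episode below 0.02 m); the robot touches nothing.
It fails at once if the discs are lifted: their centre rises more than 12 mm above its height when lying on the deck (z of discs_center in the frame of pocket above 0.017 m).
It fails at once if the jar is moved 20 mm or more (distance of jar from where it was at the start of the episode above 0.02 m).
It fails at once if the air coupling is moved 20 mm or more (distance of coupling from where it was at the start of the episode above 0.02 m).
It fails at once if the sanding block is moved 20 mm or more (distance of block from where it was at the start of the episode above 0.02 m).
It also fails if it takes over 51 s, if anything falls off the work surface, if the arm or the gripper's body presses on something with over 40 N, if the wrist force passes 120 N, or if a joint passes its speed limit or range.

## Working session

There is one attempt and no reset: what is moved stays moved. The work goes in short steps, Python scripts to look and compute and a tool call to move; the robot and the scene stay as the last step left them, time stands still between calls to the robot, and variables do not carry over. Pictures are saved under pics/ and viewed, at most 10 in all, crops included, and the job is handed in when it is done.

Besides the shell and the picture viewer there is one more tool, called after ">>>" as name(argument=value, ...) on one line, values as JSON. play_rows: Moves the arm, as the interface text tells. Its arguments: {"type":"object","properties":{"commands":{"type":"string"},"jaw":{"type":"number"},"grip_force":{"type":"number"}},"required":["commands"]}

```bash
mkdir -p pics; ls; cat > h.py <<'E'
import numpy as np, cv2
from bench import arm, imaging
def ray(d,u,v,T=None):
    T=np.array(d["world_from_camera"]) if T is None else T
    K=np.array(d["K"]); p=np.linalg.inv(K)@[u,v,1]
    return T[:3,3], T[:3,:3]@[p[0],-p[1],-p[2]] if False else T[:3,:3]@np.array([p[0],-p[1],-1.0])
def on(d,u,v,z):
    o,r=ray(d,u,v); return o+r*(z-o[2])/r[2]
def px(d,P):
    T=np.linalg.inv(np.array(d["world_from_camera"])); c=T[:3,:3]@P+T[:3,3]
    q=np.array(d["K"])@[c[0],-c[1],-c[2]]; return q[:2]/q[2]
E
python3 - <<'E'
from h import *
import pickle
D={}
for n in("scene","side"):
    d=imaging.get_image(n); D[n]=d; print(n,d.keys(),np.round(d["K"],1).tolist(),np.round(d["world_from_camera"],3).tolist())
    cv2.imwrite(f"pics/{n}0.png",cv2.resize(d["img"][...,::-1],(800,600),interpolation=cv2.INTER_CUBIC))
pickle.dump(D,open("D0.pkl","wb"))
s=arm.get_state(); print(s)
E
```

```text
pics
scene dict_keys(['img', 'K', 'world_from_camera']) [[458.2, 0.0, 256.9], [0.0, 458.2, 193.7], [0.0, 0.0, 1.0]] [[-0.684, 0.32, -0.656, -0.056], [-0.73, -0.307, 0.611, 0.618], [-0.005, 0.896, 0.444, 0.466], [0.0, 0.0, 0.0, 1.0]]
side dict_keys(['img', 'K', 'world_from_camera']) [[467.5, 0.0, 259.5], [0.0, 467.5, 193.3], [0.0, 0.0, 1.0]] [[-0.99, 0.092, -0.103, 0.413], [-0.138, -0.629, 0.765, 0.759], [0.006, 0.772, 0.635, 0.631], [0.0, 0.0, 0.0, 1.0]]
{'time': 0.1, 'joint_positions': array([-1.03887332e+00,  3.59327432e-01,  1.11538757e-02, -3.30561898e-04,
       -1.22411339e+00, -2.88076894e-01]), 'dq': array([ 0.00132248, -0.00124877,  0.00081025,  0.00109332,  0.00062634,
        0.0004199 ]), 'effort': array([-2.14814558e-03, -5.84768414e+01,  2.94106579e+01,  6.95460990e+00,
       -3.18676990e-03, -2.01596981e-05]), 'tcp_pos': array([ 0.16286411, -0.65471951,  0.30304693]), 'orientation': array([ 3.81871135e-01, -3.11798511e+00, -2.34177649e-03]), 'contact_force': array([ 0.18119093, -0.16656646,  0.13307626]), 'torque': array([-0.00100411, -0.01667823, -0.02708264]), 'grip_force': 0.0, 'gripper_width': 0.08547808373528214}
```

View pics/scene0.png

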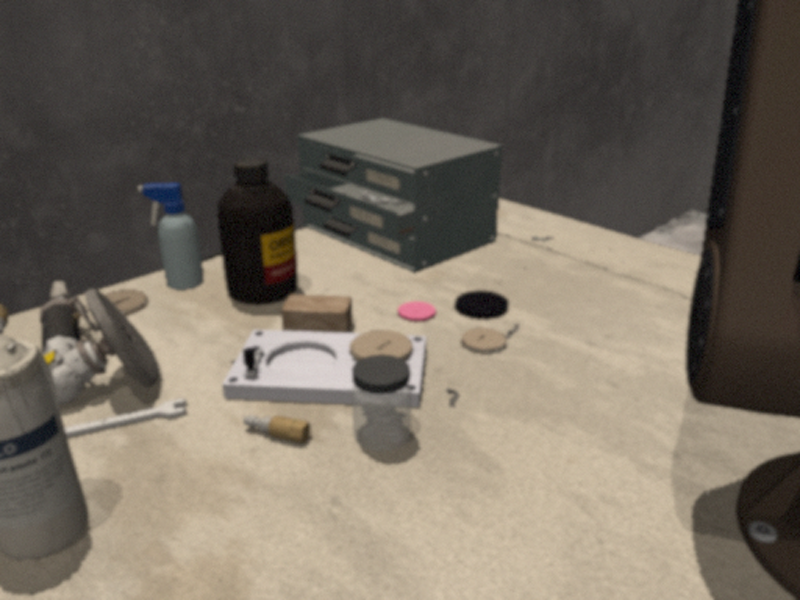

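View pics/side0.png

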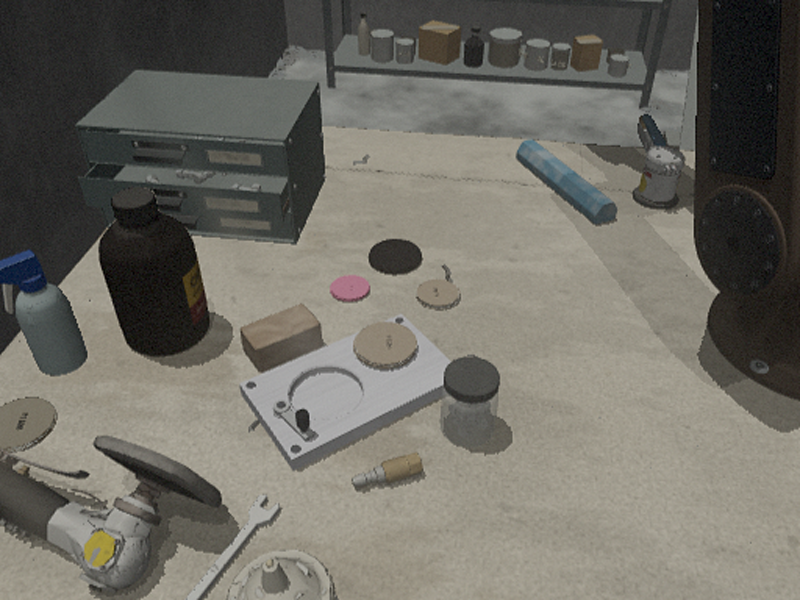

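The side view shows the holder with its open keeper. The pocket is near (325,395), the knob top near (303,413) and the pivot near (281,406). The tan stack is near (385,342) on the deck, with the jar at (470,400), the coupling at (390,470) and the block at (280,337). The smaller tan disc at (438,292) is a look-alike. Next I'll measure from the side view.

```bash
python3 - <<'E'
from h import *
import pickle
D=pickle.load(open("D0.pkl","rb")); d=D["side"]; im=d["img"]
hsv=cv2.cvtColor(im,cv2.COLOR_RGB2HSV)
for p in [(385,342),(420,360),(340,420),(438,292),(330,395),(600,450)]: print(p,hsv[int(p[1]/1.5625),int(p[0]/1.5625)])
f=1.5625
g=lambda u,v,z: np.round(on(d,u/f,v/f,z),4)
for n,u,v,z in [("pocket",326,393,.02),("pivot",281,406,.03),("knob",303,412,.053),("disc",386,344,.03),("scrA",250,385,.02),("scrB",295,450,.02),("scrC",399,321,.02),
 ("jar lid",471,376,.084),("block",280,325,.041),("coup",388,472,.015),("small",438,292,.01)]: print(n,g(u,v,z))
c=im[190:300,150:325][...,::-1]; cv2.imwrite("pics/c0.png",cv2.resize(c,None,fx=4.5,fy=4.5,interpolation=cv2.INTER_CUBIC))
E
```

```text
(385, 342) [ 18  47 141]
(420, 360) [150   2 170]
(340, 420) [ 60   2 169]
(438, 292) [ 18  52 147]
(330, 395) [ 90   2 170]
(600, 450) [ 21  30 160]
pocket [0.5788 0.1983 0.02  ]
pivot [0.6208 0.2337 0.03  ]
knob [0.5877 0.2587 0.053 ]
disc [0.5222 0.1177 0.03  ]
scrA [0.6683 0.1985 0.02  ]
scrB [0.593  0.2834 0.02  ]
scrC [0.5144 0.062  0.02  ]
jar lid [0.4162 0.2113 0.084 ]
block [0.6538 0.1144 0.041 ]
coup [0.4921 0.2938 0.015 ]
small [ 0.4722 -0.0167  0.01  ]
```

View pics/c0.png

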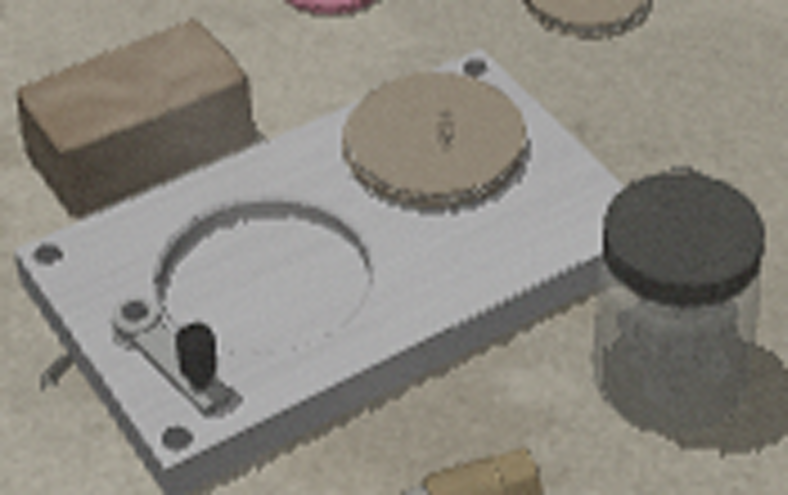

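The crop shows the deck corners at L(16,257), B(165,468) and T(487,50). The hub is at (134,310), the knob top at (197,330) and the disc top is centred near (436,135). I'll fit the frame from these.

```bash
python3 - <<'E'
from h import *
import pickle
D=pickle.load(open("D0.pkl","rb")); d=D["side"]; im=d["img"]
g=lambda u,v,z: on(d,150+u/4.5-.4,190+v/4.5-.4,z)
L,B,T=g(16,257,.02),g(165,468,.02),g(487,50,.02)
print("w",np.linalg.norm(L-B),"l",np.linalg.norm(L-T))
a=np.arctan2(*(L-T)[1::-1]); b=np.arctan2(*(B-L)[1::-1])-np.pi/2
print("yaw",a,b)
yaw=a
ex=np.array([np.cos(yaw),np.sin(yaw),0]); ey=np.array([-ex[1],ex[0],0])
O1=(B+T)/2; 
print("O",O1)
for n,u,v,z in [("hub",134,309,.029),("knob",197,330,.053),("scrA",48,254,.02),("scrB",177,438,.02),("scrC",475,68,.02)]:
    p=g(u,v,z); print(n,np.round(p,4),"holder",np.round([(p-O1)@ex,(p-O1)@ey],4))
hsv=cv2.cvtColor(im,cv2.COLOR_RGB2HSV)
m=((hsv[...,1]>22)&(hsv[...,1]<90)&(hsv[...,2]>110)).astype(np.uint8)
m2=np.zeros_like(m); m2[203:240,222:272]=m[203:240,222:272]
n,lab,st,c=cv2.connectedComponentsWithStats(m2); k=lab[220,246]; print(st[k],c[k])
ys,xs=np.where(lab==k)
P=np.array([on(d,x,y,.03)[:2] for x,y in zip(xs,ys)]); 
(cx,cy),r=cv2.minEnclosingCircle(P.astype(np.float32)); print("disc mean",P.mean(0),"circ",cx,cy,r, "eq r",)
for q in (np.array([*P.mean(0),.03]),np.array([cx,cy,.03])): print("holder",(q-O1)@ex,(q-O1)@ey)
# pocket rim top-arc points
pts=np.array([g(u,v,.02)[:2] for u,v in [(153,275),(160,250),(180,225),(210,208),(250,201),(300,206),(335,222),(362,247),(375,272)]])
A=np.c_[2*pts,np.ones(len(pts))]; s=np.linalg.lstsq(A,(pts**2).sum(1),rcond=None)[0]; print("pocket",s[:2],np.sqrt(s[2]+s[:2]@s[:2]), "pred",(O1+.035*ex)[:2])
w=imaging.get_image("wrist"); print(np.round(w["K"],1).tolist(),np.round(w["tool_from_camera"],3).tolist())
E
```

```text
w 0.12764694401337207 l 0.22849362874729653
yaw 0.7402778573345661 0.7409476889938538
O [0.55286177 0.17104773 0.02      ]
hub [0.6229 0.2294 0.029 ] holder [ 0.0911 -0.0042]
knob [0.589  0.2573 0.053 ] holder [0.0848 0.0393]
scrA [0.6681 0.1976 0.02  ] holder [ 0.103  -0.0582]
scrB [0.5933 0.2812 0.02  ] holder [0.1042 0.054 ]
scrC [0.5151 0.0599 0.02  ] holder [-0.1028 -0.0566]
[ 222  203   45   31 1031] [243.49466537 217.14936954]
disc mean [0.53035781 0.10996162] circ 0.5389478802680969 0.11119773238897324 0.05354390665888786 eq r
holder -0.05781640895509793 -0.029919958809550194
holder -0.05064077043439195 -0.034801303316751506
pocket [0.58147599 0.1982072 ] 0.04395848073014774 pred [0.57870161 0.19465499]
[[327.3, 0.0, 256.1], [0.0, 327.3, 192.7], [0.0, 0.0, 1.0]] [[0.001, 0.946, 0.325, 0.085], [1.0, -0.0, -0.001, 0.001], [-0.001, 0.325, -0.946, -0.071], [0.0, 0.0, 0.0, 1.0]]
```

>>> play_rows(commands="-0.0265 0.0316 0 0 0 0;-0.0265 0.0316 0 0 0 0;-0.0265 0.0316 0 0 0 0;-0.0265 0.0316 0 0 0 0;-0.0265 0.0316 0 0 0 0;-0.0265 0.0316 0 0 0 0;-0.0265 0.0316 0 0 0 0;-0.0265 0.0316 0 0 0 0;-0.0265 0.0316 0 0 0 0;-0.0265 0.0316 0 0 0 0;-0.0265 0.0316 0 0 0 0;-0.0265 0.0316 0 0 0 0", jaw=0.45)

```text
time: 1.35
tcp_pos: [0.3802, -0.2087, 0.304]
orientation: [-0.382, 3.118, 0.0]
contact_force: [1.5, -0.5, -0.4]
gripper_width: 0.0467
grip_force: 0.0
```

>>> play_rows(commands="-0.0265 0.0316 0 0 0 0;-0.0265 0.0316 0 0 0 0;-0.0265 0.0316 0 0 0 0;-0.0265 0.0316 0 0 0 0;-0.0265 0.0316 0 0 0 0;-0.0265 0.0316 0 0 0 0;-0.0265 0.0316 0 0 0 0;-0.0265 0.0316 0 0 0 0;0 0 0 0 0 -8;0 0 0 0 0 -8;0 0 0 0 0 -8;0 0 0 0 0 -8")

```text
time: 2.55
tcp_pos: [0.5245, 0.0864, 0.3035]
orientation: [1.235, -2.888, -0.0]
contact_force: [0.0, -0.1, -0.9]
gripper_width: 0.0468
grip_force: 0.0
```

>>> play_rows(commands="0 0 0 0 0 -8;0 0 0 0 0 0;0 0 0 0 0 0")

```text
time: 2.85
tcp_pos: [0.5246, 0.0862, 0.3038]
orientation: [1.42, -2.802, -0.0]
contact_force: [-0.2, -0.1, 0.1]
gripper_width: 0.0472
grip_force: 0.0
```

```bash
cat >> h.py <<'E'
from scipy.spatial.transform import Rotation as R
def wrist():
    s=arm.get_state(); d=imaging.get_image("wrist")
    T=np.eye(4); T[:3,:3]=R.from_rotvec(s["orientation"]).as_matrix(); T[:3,3]=s["tcp_pos"]
    d["world_from_camera"]=T@np.array(d["tool_from_camera"]); return s,d
E
python3 - <<'E'
from h import *
import pickle
s,d=wrist(); print(s["time"],s["tcp_pos"],s["orientation"],s["gripper_width"])
pickle.dump((s,d),open("w1.pkl","wb"))
cv2.imwrite("pics/w1.png",cv2.resize(d["img"][...,::-1],(800,600),interpolation=cv2.INTER_CUBIC))
E
```

```text
2.85 [0.52458294 0.08616602 0.30377463] [ 1.41954328e+00 -2.80227639e+00 -2.78302686e-05] 0.04717057914617219
```

View pics/w1.png

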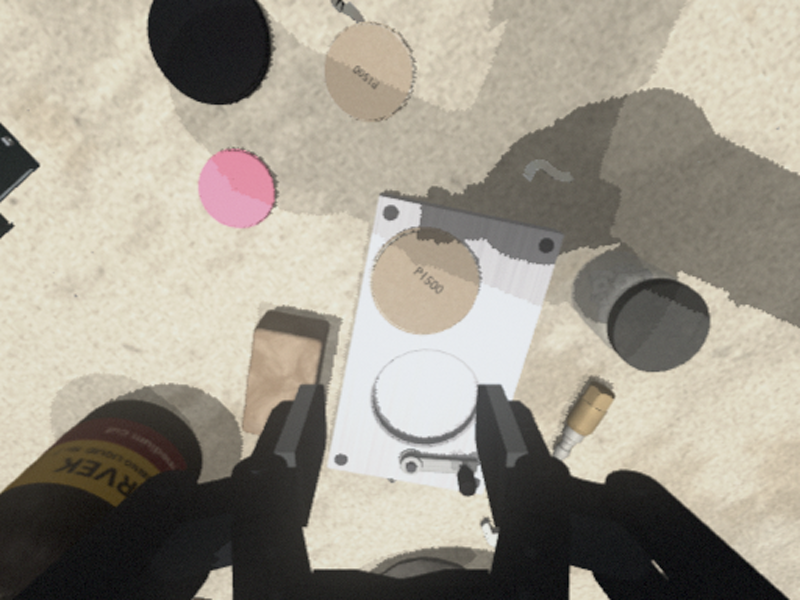

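The wrist view shows the disc at (426,281), the pocket at about (427,396), deck screws at (391,212), (546,245) and (341,460), the hub at (411,462) and the knob at (467,473). The jar is at (658,325), the block at (285,375) and the coupling at (583,415).

```bash
python3 - <<'E'
from h import *
import pickle
s,d=pickle.load(open("w1.pkl","rb")); im=d["img"]; f=1.5625
g=lambda u,v,z: on(d,(u+.5)/f-.5,(v+.5)/f-.5,z)
hsv=cv2.cvtColor(im,cv2.COLOR_RGB2HSV)
m=((hsv[...,1]>38)).astype(np.uint8); m2=np.zeros_like(m); m2[142:218,234:312]=m[142:218,234:312]
m2=cv2.morphologyEx(m2,cv2.MORPH_OPEN,np.ones((3,3)))
c=max(cv2.findContours(m2,0,cv2.CHAIN_APPROX_NONE)[0],key=cv2.contourArea)
P=np.array([on(d,u,v,.03)[:2] for u,v in c[:,0]]); (x,y),r=cv2.minEnclosingCircle(P.astype(np.float32)); print("disc",x,y,r,P.mean(0))
A,B,C=g(391,212,.02),g(546,245,.02),g(341,460,.02)
O=(B+C)/2; print("AB",np.linalg.norm(A-B),"AC",np.linalg.norm(A-C)); 
yaw=np.arctan2(*(C-A)[1::-1]); yb=np.arctan2(*(B-A)[1::-1])-np.pi/2
print("O",O,yaw,yb); yaw=(yaw+yb)/2
ex=np.array([np.cos(yaw),np.sin(yaw),0]); ey=np.array([-ex[1],ex[0],0])
pk=O+.035*ex; print("pocket",pk,"pivot",O+.091*ex)
for n,u,v,z in [("disc",426,281,.03),("pk",426.5,397,.02),("hub",411,462,.03),("knob",467,472,.053),("jar",658,325,.084),("corner",380,196,.02),("small",370,72,.01)]:
    p=g(u,v,z); print(n,np.round(p,4),"holder",np.round([(p-O)@ex,(p-O)@ey],4))
dd=np.array([x,y,.02]); v=pk-dd; print("push",np.linalg.norm(v[:2]),np.degrees(np.arctan2(v[1],v[0])))
Rm=R.from_rotvec(s["orientation"]).as_matrix(); print(np.degrees(np.arctan2(Rm[1,:2],Rm[0,:2])), Rm.T@v)
E
```

```text
disc 0.5208642482757568 0.11368284374475479 0.03834151476621628 [0.52112523 0.11331106]
AB 0.11201350672660904 AC 0.20766106691316474
O [0.55201346 0.17223059 0.02      ] 0.7333125700533872 0.7287522999151266
pocket [0.57807045 0.19559794 0.02      ] pivot [0.61976164 0.23298571 0.02      ]
disc [0.5201 0.1132 0.03  ] holder [-0.0631 -0.0226]
pk [0.576  0.1937 0.02  ] holder [0.0322 0.    ]
hub [0.6171 0.2295 0.03  ] holder [ 0.0867 -0.0008]
knob [0.5788 0.2476 0.053 ] holder [0.0702 0.0382]
jar [0.4145 0.2054 0.084 ] holder [-0.0802  0.1165]
corner [0.5117 0.0477 0.02  ] holder [-0.1131 -0.0658]
small [ 0.4699 -0.0193  0.01  ] holder [-0.189  -0.0878]
push 0.09991312837123673 55.071103814960615
[-126.26937873  143.73061932] [-9.98857823e-02  2.33734109e-03 -2.36641429e-05]
```

>>> play_rows(commands="0.0176 0.0088 0 0 0 0;0.0176 0.0089 0 0 0 -1.6;0 0 0.032 0 0 0;0 0 0.032 0 0 0;0 0 0.032 0 0 0;0 0 0.032 0 0 0;0 0 0.032 0 0 0;0 0 0.028 0 0 0;0 0 0 0 0 0;0 0 0 0 0 0;0 0 0 0 0 0")

```text
time: 4.0
tcp_pos: [0.4906, 0.0686, 0.1174]
orientation: [-1.463, 2.778, -0.0]
contact_force: [1.0, 0.6, 0.3]
gripper_width: 0.0471
grip_force: 0.0
```

```bash
python3 - <<'E'
from h import *
d=imaging.get_image("side"); s,w=wrist()
a=cv2.resize(d["img"][150:300,190:340],(600,600),interpolation=cv2.INTER_CUBIC); print(s["tcp_pos"],s["orientation"],s["contact_force"])
cv2.imwrite("pics/s2.png",a[...,::-1])
E
```

```text
[0.49060222 0.06863613 0.1175202 ] [-1.46254261e+00  2.77722238e+00 -1.38765505e-04] [ 0.41965994 -0.51725761  0.14257797]
```

View pics/s2.png

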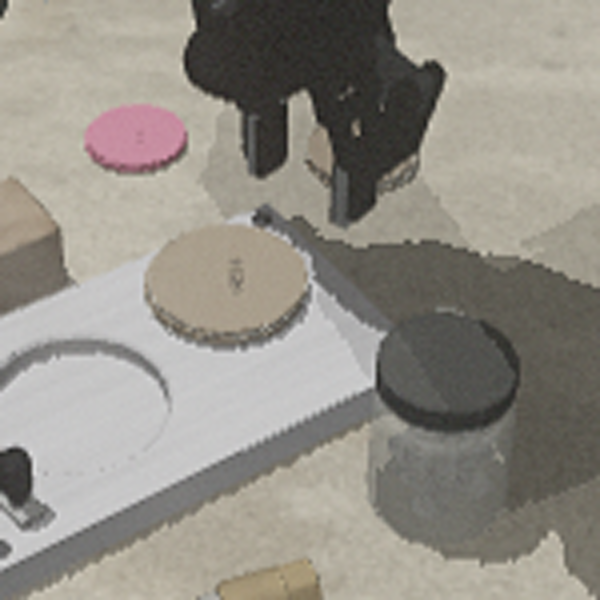

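The side view shows both fingertips clear behind the stack, at (265,177) and (347,226). I'll compute their height.

```bash
python3 - <<'E'
from h import *
d=imaging.get_image("side"); s=arm.get_state()
Rm=R.from_rotvec(s["orientation"]).as_matrix()
for (u,v),l in [((265,177),(-.011,-.031)),((347,226),(-.011,.031)),((347,226),(0,.031))]:
    for z in (.03,.04,.05):
        p=on(d,190+u/4-.4,150+v/4-.4,z); q=Rm.T@(p-s["tcp_pos"]); print(l,z,np.round(q,4))
E
```

```text
(-0.011, -0.031) 0.03 [ 0.0104 -0.0391  0.0873]
(-0.011, -0.031) 0.04 [ 0.0014 -0.0309  0.0773]
(-0.011, -0.031) 0.05 [-0.0075 -0.0227  0.0673]
(-0.011, 0.031) 0.03 [0.01   0.0159 0.0873]
(-0.011, 0.031) 0.04 [0.001  0.0232 0.0773]
(-0.011, 0.031) 0.05 [-0.0079  0.0305  0.0673]
(0, 0.031) 0.03 [0.01   0.0159 0.0873]
(0, 0.031) 0.04 [0.001  0.0232 0.0773]
(0, 0.031) 0.05 [-0.0079  0.0305  0.0673]
```

>>> play_rows(commands="0 0 0.012 0 0 0;0 0 0.012 0 0 0;0 0 0.002 0 0 0;0 0 0 0 0 0;0 0 0.001 0 0 0;0 0 0 0 0 0")

```text
time: 4.75
tcp_pos: [0.4901, 0.0684, 0.0901]
orientation: [-1.464, 2.778, -0.0]
contact_force: [-2.2, -0.5, 7.6]
gripper_width: 0.047
grip_force: 3.7
```

```bash
python3 - <<'E'
from h import *
d=imaging.get_image("side"); s=arm.get_state()
a=cv2.resize(d["img"][170:270,220:320],(600,600),interpolation=cv2.INTER_CUBIC); print(s["tcp_pos"],s["contact_force"])
cv2.imwrite("pics/s3.png",a[...,::-1])
E
```

```text
[0.4901228  0.06838401 0.09005728] [-1.69243308 -0.27654834  7.26353005]
```

View pics/s3.png

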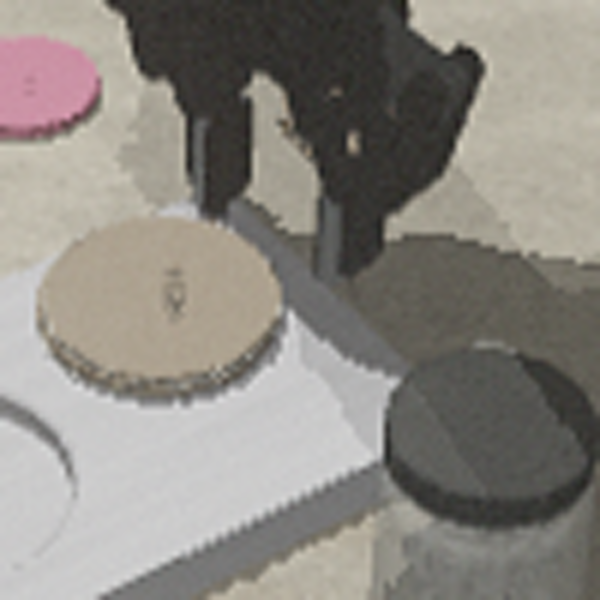

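The tips touched the deck (7 N), so the calibrated tip height is known. I'll raise 2 mm and push.

>>> play_rows(commands="0 0 -0.0022 0 0 0;-0.006 0 0 0 0 0;-0.008 0 0 0 0 0;-0.008 0 0 0 0 0;-0.008 0 0 0 0 0;-0.008 0 0 0 0 0;-0.008 0 0 0 0 0;-0.008 0 0 0 0 0;-0.008 0 0 0 0 0;-0.008 0 0 0 0 0;0 0 0 0 0 0;0 0 0 0 0 0")

```text
time: 6.0
tcp_pos: [0.5293, 0.1261, 0.091]
orientation: [-1.465, 2.779, 0.0]
contact_force: [0.0, 0.2, -0.3]
gripper_width: 0.0472
grip_force: 0.0
```

```bash
cat > m.py <<'E'
from h import *
d=imaging.get_image("side"); s=arm.get_state(); hsv=cv2.cvtColor(d["img"],cv2.COLOR_RGB2HSV)
print(s["time"],s["tcp_pos"],s["contact_force"])
m=((hsv[...,1]>36)&(hsv[...,2]>90)).astype(np.uint8); m[:, :180]=0; m[:205]=0; m[278:]=0; m[:,280:]=0
m=cv2.morphologyEx(m,cv2.MORPH_OPEN,np.ones((3,3)))
n,l,st,c=cv2.connectedComponentsWithStats(m); k=1+st[1:,4].argmax(); x,y,w,h,a=st[k]; print("disc bbox",st[k],[np.round(on(d,x+w/2-.5,y+w*.27,z),4) for z in(.019,.03)])
E
python3 m.py
```

```text
6.05 [0.52910762 0.12589053 0.09101052] [-0.79933259  0.02941964  0.21151319]
disc bbox [211 220  36  30 743] [array([0.5545, 0.1371, 0.019 ]), array([0.5519, 0.1483, 0.03  ])]
```

>>> play_rows(commands="-0.007 0 0 0 0 0;-0.007 0 0 0 0 0;-0.007 0 0 0 0 0;-0.007 0 0 0 0 0;-0.006 0 0 0 0 0;-0.004 0 0 0 0 0;0 0 0 0 0 0;0 0 0 0 0 0")

```text
time: 6.85
tcp_pos: [0.5506, 0.1573, 0.091]
orientation: [1.464, -2.779, -0.0]
contact_force: [-0.2, -0.9, -0.1]
gripper_width: 0.0467
grip_force: 0.0
```

```bash
python3 - <<'E'
from h import *
d=imaging.get_image("side"); s=arm.get_state()
a=cv2.resize(d["img"][190:300,150:300],(750,550),interpolation=cv2.INTER_CUBIC); print(s["time"],s["tcp_pos"],s["contact_force"])
cv2.imwrite("pics/s4.png",a[...,::-1])
E
```

```text
6.9 [0.55059093 0.15715513 0.09105194] [-0.34570974 -0.00207141  0.23064634]
```

View pics/s4.png

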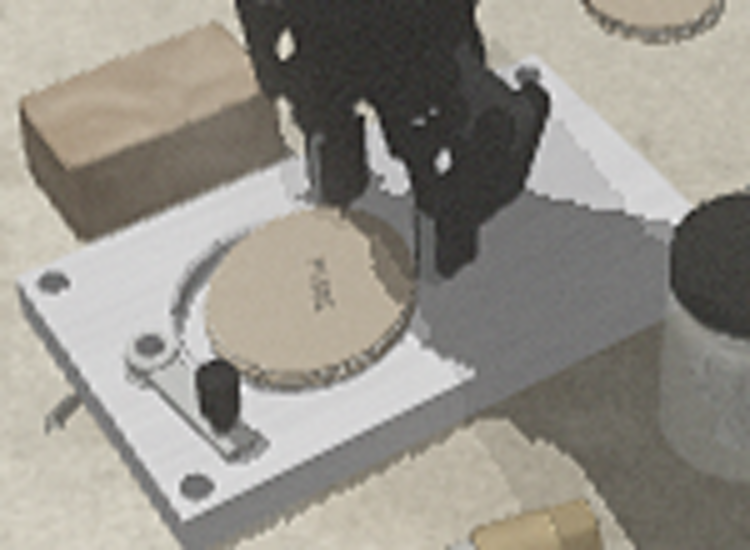

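The disc is partly over the pocket, centred near (308,297), with an empty crescent at the upper left (-y side). I'll compute the remaining offset.

```bash
python3 - <<'E'
from h import *
d=imaging.get_image("side"); s=arm.get_state()
Rm=R.from_rotvec(s["orientation"]).as_matrix()
g=lambda u,v,z: on(d,150+u/5-.4,190+v/5-.4,z)
# disc top ellipse extremes left/right
for n,u,v,z in [("disc30",310,295,.03),("disc27",310,295,.027),("pivot",149,346,.03)]:
    p=g(u,v,z); print(n,p,Rm.T@(p-s["tcp_pos"]))
# pocket rim arc visible: left side
for u,v in [(172,315),(180,285),(205,252),(245,232)]: 
    p=g(u,v,.02);print(p, np.linalg.norm(p[:2]-[.579,.1955]))
print("pk tool",Rm.T@(np.array([.577,.195,.02])-s["tcp_pos"]),Rm.T@(np.array([.579,.1965,.02])-s["tcp_pos"]))
E
```

```text
disc30 [0.57244949 0.19978744 0.03      ] [-0.04759542  0.00607828  0.06107946]
disc27 [0.5732457  0.19699565 0.027     ] [-0.0457435   0.00384258  0.06407946]
pivot [0.62218263 0.23149002 0.03      ] [-0.10186589 -0.01701189  0.0610706 ]
[0.62155812 0.20712277 0.02      ] 0.04411669399875189
[0.62255808 0.19235294 0.02      ] 0.043671619749260225
[0.61782432 0.17477836 0.02      ] 0.044008114472188005
[0.60580017 0.16254004 0.02      ] 0.04248067669577982
pk tool [-0.04622145 -0.000383    0.07107899] [-0.04858956 -0.00118428  0.07107863]
```

>>> play_rows(commands="0 -0.002 0 0 0 0;-0.001 -0.002 0 0 0 0;-0.001 -0.002 0 0 0 0;0 0 0 0 0 0;0 0 0 0 0 0")

```text
time: 7.45
tcp_pos: [0.5569, 0.1554, 0.0911]
orientation: [-1.464, 2.78, 0.0]
contact_force: [0.0, 0.4, -0.2]
gripper_width: 0.0471
grip_force: 0.0
```

```bash
python3 - <<'E'
from h import *
d=imaging.get_image("side"); s=arm.get_state()
a=cv2.resize(d["img"][190:300,150:300],(750,550),interpolation=cv2.INTER_CUBIC); print(s["time"],s["tcp_pos"],s["contact_force"])
cv2.imwrite("pics/s5.png",a[...,::-1])
E
```

```text
7.5 [0.55682691 0.15547206 0.09108212] [-0.38326534 -0.081726   -0.01604642]
```

View pics/s5.png

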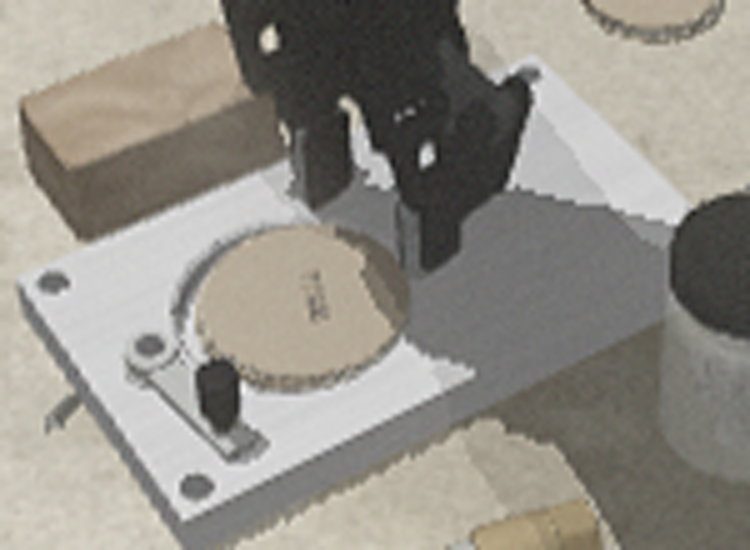

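The disc is lower at the upper left but still lies a few mm to the right of the pocket, with a gap at (185,300). I'll nudge it further toward world +x.

>>> play_rows(commands="-0.001 -0.0015 0 0 0 0;-0.001 -0.0015 0 0 0 0;-0.001 -0.0015 0 0 0 0;-0.001 -0.001 0 0 0 0;0 0 0 0 0 0;0 0 0 0 0 0")

```text
time: 8.1
tcp_pos: [0.5636, 0.1557, 0.0911]
orientation: [1.464, -2.779, 0.0]
contact_force: [-0.6, 0.1, -0.4]
gripper_width: 0.047
grip_force: 0.0
```

```bash
python3 - <<'E'
from h import *
d=imaging.get_image("side"); s=arm.get_state()
a=cv2.resize(d["img"][190:300,150:300],(750,550),interpolation=cv2.INTER_CUBIC); print(s["time"],s["tcp_pos"],s["contact_force"])
cv2.imwrite("pics/s6.png",a[...,::-1])
E
```

```text
8.15 [0.56355655 0.15565224 0.09106606] [ 0.00726432 -0.35794769 -0.76790617]
```

View pics/s6.png

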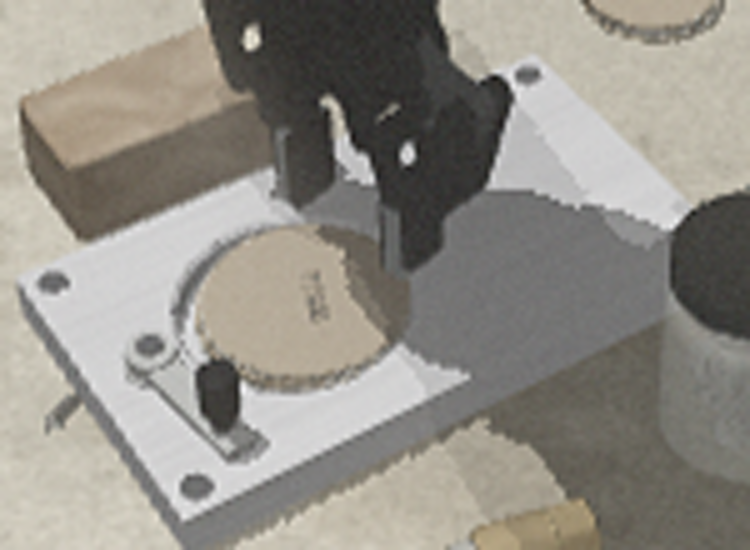

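The stack did not move this time. The near (world +y) side still stands on the rim, with its edge wall visible at (300,385). I'll raise up and measure it cleanly before a corrective push.

>>> play_rows(commands="0 0 -0.03 0 0 0;0 0 -0.04 0 0 0;0 0 -0.04 0 0 0;0.03 0 -0.04 0 0 0;0.03 0 -0.03 0 0 0;0.03 0 0 0 0 0;0 0 0 0 0 0;0 0 0 0 0 0;0 0 0 0 0 0", jaw=1)

```text
time: 9.05
tcp_pos: [0.513, 0.0818, 0.2709]
orientation: [1.465, -2.779, 0.0]
contact_force: [0.2, -0.9, -0.0]
gripper_width: -0.0
grip_force: 0.0
```

```bash
python3 - <<'E'
from h import *
import pickle
d=imaging.get_image("side"); s,w=wrist(); print(s["time"],s["tcp_pos"],s["orientation"],s["gripper_width"])
pickle.dump((d,s,w),open("p7.pkl","wb"))
pk=px(w,np.array([.578,.196,.02])); print("pk px",pk, px(d,np.array([.578,.196,.02])))
x0,y0=np.clip(int(pk[0])-65,0,382),np.clip(int(pk[1])-50,0,284); print(x0,y0)
a=cv2.resize(d["img"][215:275,165:245],(400,300),interpolation=cv2.INTER_CUBIC)
b=cv2.resize(w["img"][y0:y0+100,x0:x0+130],(780,600),interpolation=cv2.INTER_CUBIC)
A=np.zeros((600,800,3),np.uint8)
b=cv2.resize(w["img"][y0:y0+100,x0:x0+100],(400,400),interpolation=cv2.INTER_CUBIC)
A[:300,:400]=a; A[:400,400:]=b
cv2.imwrite("pics/s7.png",A[...,::-1])
E
```

```text
9.1 [0.51302348 0.08193611 0.2706179 ] [ 1.46457560e+00 -2.77847501e+00  3.82573835e-05] 1.3482975168200143e-05
pk px [264.05505636 279.09531813] [209.34579219 250.65025391]
199 229
```

View pics/s7.png

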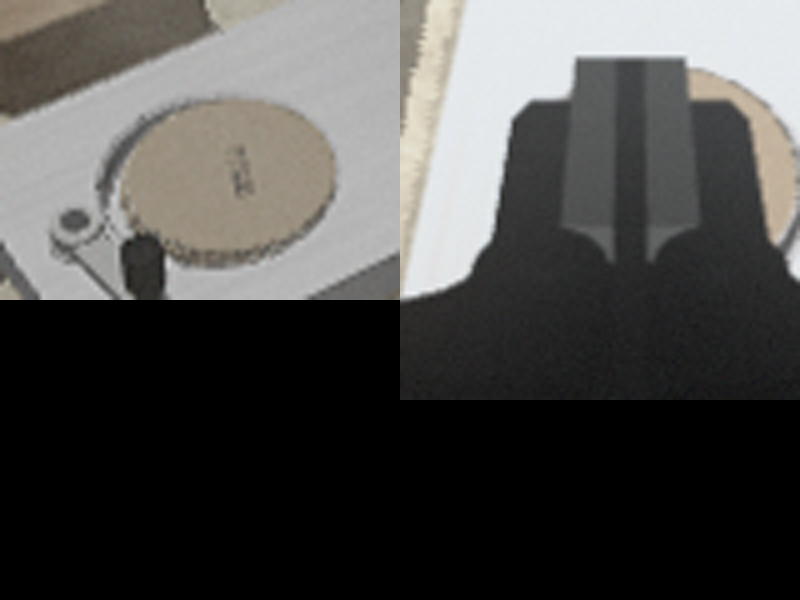

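The clean side view (left half) shows the disc top centred at about (228,175) against the pocket at about (219,178). Its lower edge is raised, and a gap of about 5 mm shows on the left. The remaining push is therefore along the holder's -y by about 5 mm. I'll do it with the shut fingers from the +y side.

>>> play_rows(commands="-0.036 0.0162 0 0 0 0;-0.036 0.0162 0 0 0 0;-0.036 0.0162 0 0 0 0;-0.0359 0.0161 0 0 0 0;0 0 0.03 0 0 6.85;0 0 0.034 0 0 6.85;0 0 0.034 0 0 0;0 0 0.034 0 0 0;0 0 0.034 0 0 0;0 0 0 0 0 0;0 0 0 0 0 0;0 0 0 0 0 0")

```text
time: 10.35
tcp_pos: [0.5417, 0.2376, 0.1067]
orientation: [-1.123, 2.932, 0.001]
contact_force: [0.6, 0.6, 0.7]
gripper_width: 0.0003
grip_force: 0.0
```

>>> play_rows(commands="0 0 0.004 0 0 0;0 0 0.004 0 0 0;0 0 0 0 0 0;0 0 0 0 0 0;0 0 0 0 0 0")

```text
time: 10.85
tcp_pos: [0.5408, 0.2367, 0.0974]
orientation: [-1.122, 2.934, 0.0]
contact_force: [0.2, -0.9, -0.5]
gripper_width: 0.0
grip_force: 0.0
```

>>> play_rows(commands="0 0 0.001 0 0 0;0 0 0.001 0 0 0;0 0 0.001 0 0 0;0 0 0 0 0 0;0 0 0 0 0 0")

```text
time: 11.35
tcp_pos: [0.5407, 0.2367, 0.094]
orientation: [1.122, -2.934, 0.0]
contact_force: [0.2, 0.1, 0.0]
gripper_width: 0.0001
grip_force: 0.0
```

```bash
python3 -c "
from h import *
s=arm.get_state(); print(s['tcp_pos'],s['orientation'],s['contact_force'])"
```

```text
[0.54068761 0.23670495 0.09400362] [ 1.12238691e+00 -2.93406819e+00  1.10617872e-04] [0.22065371 0.14756209 0.00162327]
```

>>> play_rows(commands="0 -0.0015 0 0 0 0;0 -0.0015 0 0 0 0;0 -0.0015 0 0 0 0;0 -0.001 0 0 0 0;0 -0.001 0 0 0 0;0 0 0 0 0 0")

```text
time: 11.95
tcp_pos: [0.5451, 0.2318, 0.0941]
orientation: [-1.122, 2.934, 0.0]
contact_force: [-0.2, 0.2, -0.1]
gripper_width: -0.0
grip_force: 0.0
```

```bash
cat > m.py <<'E'
from h import *
import pickle,sys
def meas(d):
    hsv=cv2.cvtColor(d["img"],cv2.COLOR_RGB2HSV)
    m=((hsv[...,1]>30)&(hsv[...,2]>80)).astype(np.uint8); q=np.zeros_like(m); q[228:272,180:240]=m[228:272,180:240]
    n,l,st,c=cv2.connectedComponentsWithStats(q); k=1+st[1:,4].argmax(); return st[k],np.round(c[k],1)
print(meas(pickle.load(open("p7.pkl","rb"))[0]))
d=imaging.get_image("side"); s=arm.get_state(); print(s["time"],s["tcp_pos"],s["contact_force"],meas(d))
E
python3 m.py
```

```text
(array([ 189,  235,   43,   33, 1054], dtype=int32), array([210.1, 250.4]))
12.0 [0.54509529 0.23181261 0.0941065 ] [-1.11432788 -1.40390775 -0.06463691] (array([189, 236,  27,  32, 555], dtype=int32), array([202.2, 252.7]))
```

>>> play_rows(commands="0 -0.001 0 0 0 0;0 -0.001 0 0 0 0;0 -0.001 0 0 0 0;0 0 0 0 0 0;0 0 0 0 0 0")

```text
time: 12.5
tcp_pos: [0.5471, 0.2296, 0.0941]
orientation: [1.122, -2.934, -0.0]
contact_force: [0.4, -0.5, 0.1]
gripper_width: -0.0
grip_force: 0.0
```

```bash
python3 m.py|tail -1
```

```text
12.55 [0.54704769 0.2296566  0.094096  ] [0.9054971  0.51762633 0.12612631] (array([189, 236,  26,  32, 543], dtype=int32), array([202.1, 252.8]))
```

```bash
python3 - <<'E'
from h import *
import pickle
def prof(d,u,v0,v1):
    h=cv2.cvtColor(d["img"],cv2.COLOR_RGB2HSV); return [(int(v),int(h[v,u,1]),int(h[v,u,2])) for v in range(v0,v1)]
D0=pickle.load(open("D0.pkl","rb"))["side"]; d7=pickle.load(open("p7.pkl","rb"))[0]
print("orig low edge u=247",prof(D0,247,226,242)); 
for u in(205,212,220): print("now",u,prof(d7,u,258,274))
print("top edge 212",prof(d7,212,228,240)); 
h=cv2.cvtColor(d7["img"],cv2.COLOR_RGB2HSV)
print("row 251",[(u,int(h[251,u,1]),int(h[251,u,2])) for u in list(range(180,194))+list(range(226,240))])
print("row 251 empty",[(u,int(cv2.cvtColor(D0["img"],cv2.COLOR_RGB2HSV)[251,u,2])) for u in list(range(180,194))+list(range(226,240))])
for z in(.019,.03):
    t=np.linspace(0,2*np.pi,90); P=np.array([px(d7,np.array([.578+.039*np.cos(a),.196+.039*np.sin(a),z])) for a in t]); print(z,P.min(0),P.max(0))
t=np.linspace(0,2*np.pi,90); P=np.array([px(d7,np.array([.578+.044*np.cos(a),.196+.044*np.sin(a),.02])) for a in t]); print("rim",P.min(0),P.max(0))
E
```

```text
orig low edge u=247 [(226, 48, 144), (227, 47, 140), (228, 45, 141), (229, 44, 144), (230, 45, 143), (231, 43, 143), (232, 53, 135), (233, 44, 86), (234, 42, 103), (235, 53, 92), (236, 8, 94), (237, 4, 128), (238, 1, 172), (239, 0, 172), (240, 3, 172), (241, 1, 171)]
now 205 [(258, 42, 153), (259, 41, 154), (260, 45, 154), (261, 44, 151), (262, 41, 156), (263, 46, 156), (264, 39, 150), (265, 40, 122), (266, 38, 120), (267, 38, 127), (268, 7, 145), (269, 1, 184), (270, 1, 180), (271, 1, 178), (272, 0, 180), (273, 3, 182)]
now 212 [(258, 44, 155), (259, 40, 154), (260, 41, 154), (261, 43, 154), (262, 44, 150), (263, 44, 152), (264, 48, 149), (265, 38, 95), (266, 39, 99), (267, 26, 119), (268, 2, 155), (269, 1, 186), (270, 1, 179), (271, 3, 178), (272, 3, 181), (273, 4, 183)]
now 220 [(258, 41, 154), (259, 42, 152), (260, 44, 155), (261, 41, 154), (262, 39, 151), (263, 30, 127), (264, 18, 125), (265, 15, 120), (266, 1, 187), (267, 0, 178), (268, 0, 178), (269, 1, 181), (270, 3, 184), (271, 0, 184), (272, 1, 181), (273, 0, 182)]
top edge 212 [(228, 0, 180), (229, 1, 181), (230, 1, 182), 
[... 411 characters left out ...]
 (229, 41, 155), (230, 39, 155), (231, 40, 139), (232, 3, 167), (233, 0, 186), (234, 0, 184), (235, 1, 185), (236, 3, 184), (237, 1, 183), (238, 1, 185), (239, 1, 183)]
row 251 empty [(180, 167), (181, 166), (182, 167), (183, 172), (184, 119), (185, 75), (186, 78), (187, 111), (188, 175), (189, 168), (190, 167), (191, 168), (192, 168), (193, 170), (226, 170), (227, 169), (228, 171), (229, 170), (230, 172), (231, 173), (232, 150), (233, 174), (234, 171), (235, 171), (236, 171), (237, 172), (238, 173), (239, 171)]
0.019 [187.43038176 235.66855764] [231.19897771 267.55369267]
0.03 [186.8586282  231.39470588] [230.99933108 263.23663973]
rim [184.54539544 233.38962292] [233.9754235  269.37120849]
```

>>> play_rows(commands="0 0 -0.008 0 0 0;0 0 -0.008 0 0 0;0 -0.009 0 0 0 0;0 -0.009 0 0 0 0;0 0 0.004 0 0 0;0 0 0.003 0 0 0;0 0 0 0 0 0;0 0 0 0 0 0")

```text
time: 13.35
tcp_pos: [0.5589, 0.2162, 0.1027]
orientation: [1.122, -2.933, 0.0]
contact_force: [0.2, -0.4, 0.3]
gripper_width: -0.0001
grip_force: 0.0
```

>>> play_rows(commands="0 0 0.002 0 0 0;0 0 0.001 0 0 0;0 0 0 0 0 0;0 0 0 0 0 0")

```text
time: 13.75
tcp_pos: [0.5591, 0.2163, 0.1001]
orientation: [-1.123, 2.934, -0.0]
contact_force: [-0.6, -0.3, -0.4]
gripper_width: -0.0004
grip_force: 0.0
```

>>> play_rows(commands="0 0 0.002 0 0 0;0 0 0.001 0 0 0;0 0 0 0 0 0;0 0 0 0 0 0")

```text
time: 14.15
tcp_pos: [0.5591, 0.2163, 0.0971]
orientation: [1.122, -2.934, 0.0]
contact_force: [0.0, 0.7, -0.3]
gripper_width: 0.0002
grip_force: 0.0
```

>>> play_rows(commands="0 0 0.001 0 0 0;0 0 0.001 0 0 0;0 0 0 0 0 0;0 0 0 0 0 0")

```text
time: 14.55
tcp_pos: [0.559, 0.2162, 0.0951]
orientation: [1.122, -2.934, 0.0]
contact_force: [0.0, -0.7, -0.0]
gripper_width: -0.0002
grip_force: 0.0
```

>>> play_rows(commands="0 0 0.001 0 0 0;0 0 0.001 0 0 0;0 0 0 0 0 0;0 0 0 0 0 0")

```text
time: 14.95
tcp_pos: [0.5591, 0.2163, 0.093]
orientation: [1.122, -2.934, 0.0]
contact_force: [-0.2, 0.7, -0.1]
gripper_width: 0.0001
grip_force: 0.0
```

>>> play_rows(commands="0 0 0.001 0 0 0;0 0 0.001 0 0 0;0 0 0 0 0 0;0 0 0 0 0 0")

```text
time: 15.35
tcp_pos: [0.5591, 0.2163, 0.0915]
orientation: [-1.123, 2.934, -0.0]
contact_force: [-2.1, 0.2, 5.4]
gripper_width: -0.0004
grip_force: 2.7
```

Contact came at a tip height of about 19 mm, 1 mm below the deck, which means the stack is seated. Next I'll compute the keeper push.

```bash
python3 - <<'E'
from h import *
import pickle
s=arm.get_state(); print(s["time"],np.round(s["joint_positions"],2),s["contact_force"])
d=pickle.load(open("p7.pkl","rb"))[0]; h=cv2.cvtColor(d["img"],cv2.COLOR_RGB2HSV)
m=(h[...,2]<50).astype(np.uint8); q=np.zeros_like(m); q[258:282,185:202]=m[258:282,185:202]
ys,xs=np.where(q); print("knob px",xs.min(),xs.max(),ys.min(),ys.max())
yaw=.7365; ex=np.array([np.cos(yaw),np.sin(yaw),0]); ey=np.array([-ex[1],ex[0],0]); O=np.array([.578,.196,0])-.035*ex
f=lambda p:(np.round(p,4),np.round([(p-O)@ex,(p-O)@ey],4))
w=xs.max()-xs.min()+1
top=(xs[ys<ys.min()+4].mean(), ys.min()-.5+w*.36)
k=on(d,*top,.053); hub=on(d,150+149/5-.4,190+345/5-.4,.03); tip=on(d,150+243/5-.4,190+450/5-.4,.027)
for n,p in(("knob",k),("hub",hub),("tip",tip),("bottle",on(d,165/1.5625,325/1.5625,.0))): print(n,f(p))
E
```

```text
15.35 [ 0.69  0.45 -0.4   0.   -0.72 -1.53] [-2.08970272  0.20647162  5.4496405 ]
knob px 190 197 262 275
knob (array([0.5904, 0.2607, 0.053 ]), array([0.0877, 0.0396]))
hub (array([0.6223, 0.231 , 0.03  ]), array([ 0.0914, -0.0038]))
tip (array([0.5799, 0.2695, 0.027 ]), array([0.0858, 0.0531]))
bottle (array([0.8188, 0.0913, 0.    ]), array([ 0.1431, -0.2393]))
```

>>> play_rows(commands="0 0 -0.03 0 0 0;0 0 -0.04 0 0 0;-0.0183 0.0083 0 0 0 0;-0.0183 0.0083 0 0 0 0;-0.0183 0.0083 0 0 0 0;-0.0182 0.0084 0 0 0 0;0 0 0 0 0 7.5;0 0 0 0 0 7.5;0 0 0 0 0 7.5;0 0 0 0 0 7.5;0 0 0 0 0 7.5;0 0 0 0 0 7.5")

```text
time: 16.55
tcp_pos: [0.5912, 0.2898, 0.1607]
orientation: [-0.094, -3.14, 0.0]
contact_force: [0.4, -0.6, 0.8]
gripper_width: -0.0001
grip_force: 0.0
```

>>> play_rows(commands="0 0 0.02 0 0 0;0 0 0.02 0 0 0;0 0 0.011 0 0 0;0 0 0 0 0 0;0 0 0 0 0 0;0 0 0 0 0 0")

```text
time: 17.15
tcp_pos: [0.5918, 0.2902, 0.1111]
orientation: [0.085, 3.139, 0.001]
contact_force: [0.2, 0.4, 0.5]
gripper_width: -0.0003
grip_force: 0.0
```

```bash
cat > k.py <<'E'
from h import *
s=arm.get_state(); d=imaging.get_image("side"); p=s["tcp_pos"]
yaw=.7365; ex=np.array([np.cos(yaw),np.sin(yaw),0]); ey=np.array([-ex[1],ex[0],0]); O=np.array([.578,.196,0])-.035*ex
Rm=R.from_rotvec(s["orientation"]).as_matrix()
print(s["time"],p,"holder",(p-O)@ex,(p-O)@ey,"-y axis",np.round([-Rm[:,1]@ex,-Rm[:,1]@ey],3),"f",np.round(s["contact_force"],1))
h=cv2.cvtColor(d["img"],cv2.COLOR_RGB2HSV); m=(h[228:300,160:245,2]<60).astype(np.uint8)
print("\n".join("".join(" #"[v] for v in r) for r in m[::2]))
E
python3 k.py
```

```text
17.15 [0.59177519 0.29022887 0.11109294] holder 0.10849844738103828 0.06055422872487062 -y axis [-0.711 -0.703] f [0.2 0.4 0.5]
#################### ##                                                              
#######################                                                              
################## # ###                                                             
# ##### ###### ######  ##                                                            
 #### ### ########## # # #                                                           
###### ########## #### # #                                                           
  #### # ############## ##     #                                                     
   ### ###  ##### ##  # ##  ###                                                      
    ######   ###  ######## #   #                                                     
    #### #### ### #######   # ##                                                     
     ##     # ### ######  #  ###                                                     
     # #      #  # #####  
[... 851 characters left out ...]
         #  ###  # ##                                               
                  ## ###  #       ###                                                
                    #  ### #    # ##                                                 
                #   #  ##  #                                                         
                ####    #  #                                                         
                   #                                                                 
                   #                                                                 
                         ## #                                                        
                          ###
```

>>> play_rows(commands="0.001 -0.006 0 0 0 0;0.001 -0.0065 0 0 0 0;0.0026 -0.0045 0 0 0 0;0.0026 -0.0045 0 0 0 0;0.0026 -0.0045 0 0 0 0;0.0008 -0.0049 0 0 0 0;0.0008 -0.0049 0 0 0 0;0.0008 -0.0049 0 0 0 0;0 0 0 0 0 0;0 0 0 0 0 0")

```text
time: 18.2
tcp_pos: [0.577, 0.2496, 0.1101]
orientation: [-0.086, -3.14, 0.0]
contact_force: [1.1, -0.3, 0.5]
gripper_width: 0.0
grip_force: 0.0
```

```bash
python3 k.py
```

```text
18.2 [0.57696721 0.24957527 0.11007681] holder 0.07022134640634003 0.04038356942963675 -y axis [-0.711 -0.703] f [ 1.1 -0.3  0.5]
                       #                                                             
                                                                                     
                                                                                     
                       #                                                             
                       # #                                                           
                        ##                                                           
                                                                                     
                                  #                                                  
                                                                                     
                                                                                     
                                                                                     
                                                                                     
                                                                                     
                                                                                     
                                  #                                                  
                                   # #  #  #                                         
                                    #    #                                           
                                                                                     
                                   #                                                 
                                    #                                                
                                        ####
```

>>> play_rows(commands="-0.0009 -0.0049 0 0 0 0;-0.0009 -0.0049 0 0 0 0;-0.0008 -0.0049 0 0 0 0;-0.0025 -0.0039 0 0 0 0;-0.0025 -0.0039 0 0 0 0;-0.0025 -0.0039 0 0 0 0;-0.0026 -0.0039 0 0 0 0;0 -0.001 0 0 0 0;0 0 0 0 0 0;0 0 0 0 0 0")

```text
time: 19.25
tcp_pos: [0.5879, 0.2217, 0.1103]
orientation: [0.085, 3.139, 0.009]
contact_force: [-8.4, 18.7, -0.7]
gripper_width: -0.0003
grip_force: 9.1
```

```bash
python3 k.py | head -1
```

```text
19.25 [0.58786815 0.22167944 0.11031124] holder 0.05955941618771798 0.012395517051441618 -y axis [-0.711 -0.703] f [-8.4 18.7 -0.7]
```

>>> play_rows(commands="0 0.005 0 0 0 0;0 0.008 0 0 0 0;0 0.008 -0.01 0 0 0;0 0 -0.04 0 0 0;0 0 -0.04 0 0 0;0 0 -0.04 0 0 0;0.04 0 -0.03 0 0 0;0.04 0 0 0 0 0;0.04 0 0 0 0 0;0.04 0 0 0 0 0;0 0 0 0 0 0;0 0 0 0 0 0")

```text
time: 20.5
tcp_pos: [0.4289, 0.2479, 0.2715]
orientation: [0.083, 3.139, 0.002]
contact_force: [0.4, 0.3, 0.2]
gripper_width: 0.0002
grip_force: 0.0
```

```bash
python3 k.py; python3 - <<'E'
from h import *
import pickle
d=imaging.get_image("side"); D0=pickle.load(open("D0.pkl","rb"))["side"]
yaw=.7365; ex=np.array([np.cos(yaw),np.sin(yaw),0]); ey=np.array([-ex[1],ex[0],0]); O=np.array([.578,.196,0])-.035*ex
for n in (0,.12,.3): print("knob expected",n,px(d,O+(.091-.043*np.cos(n))*ex+.043*np.sin(n)*ey+[0,0,.053]))
h=cv2.cvtColor(d["img"],cv2.COLOR_RGB2HSV); m=(h[235:285,185:240,2]<60); ys,xs=np.where(m); print("dark",xs.min()+185,xs.max()+185,ys.min()+235,ys.max()+235,m.sum())
for nm,(x0,x1,y0,y1) in dict(jar=(280,330,225,292),coupling=(220,275,285,318),block=(150,208,192,240)).items():
    print(nm,np.median(cv2.absdiff(d["img"][y0:y1,x0:x1],D0["img"][y0:y1,x0:x1])), cv2.phaseCorrelate(*[cv2.cvtColor(q["img"][y0:y1,x0:x1],cv2.COLOR_RGB2GRAY).astype(np.float32) for q in(D0,d)]))
E
```

```text
20.5 [0.4289256  0.24790444 0.27154347] holder -0.04057373222956537 0.13858520311733263 -y axis [-0.71  -0.704] f [0.4 0.3 0.2]
                                                                                     
                                                                                     
                                                                                     
                                                                                     
                                                                                     
                                                                                     
                                                                                     
                                                                                     
                                                                                     
                                      #                                              
                                                                                     
                          
[... 1815 characters left out ...]
                                                  
                                                                                     
                                                                                     
                                                                                     
knob expected 0 [201.60754985 240.47921477]
knob expected 0.12 [202.89615958 242.3178846 ]
knob expected 0.3 [204.21542424 245.31847056]
dark 198 200 245 250 4
jar 8.0 ((-0.04578098470140546, -0.16176214918588272), 0.859871203634474)
coupling 15.0 ((0.043816934928226914, -0.015013726909245406), 1.0019914214257841)
block 15.0 ((0.05874507595629552, 0.11509022575500083), 1.0044816186030705)
```

```bash
python3 - <<'E'
from h import *
d=imaging.get_image("side"); h=cv2.cvtColor(d["img"],cv2.COLOR_RGB2HSV)[232:272,180:240]
for r in range(0,40): print(232+r,"".join("#" if p[2]<80 else "o" if p[2]<105 else "t" if p[1]>28 else "." for p in h[r]))
E
```

```text
232 o...........................................................
233 ............................................................
234 ............................................................
235 ..........................t.ttttttttt.......................
236 .......................tttttttttttttttttt...................
237 ......................tttttttttttttttttttttt................
238 ................o.o####ottttttttttttttttttttt...............
239 ..............o..o###ooottttttttttttttttttttttt.............
240 .............o..t####ooo#ttttttttttttttttttttttt............
241 ............o..tt###ooo##tttttttttttttttttttttttt...........
242 ..........ooo.ttt########ttttttttttttttttttttttttt..........
243 .........ooo.tttto#######ttttttttttttttttttttttttt..........
244 .........oo.ttttto#######tttttttttttttttttttttttttt.........
245 ........ooo.ttttto#######ottttttt.ttttttttttttttttt.........
246 .......ooo.ttttttt#######otttttttttttttttttttttttttt........
247 .......oo..ttttttt#######..ttttttttttttttttttttttttt........
248 ......oo..tttttttt#######...tttttttttttttttttttttttt....
[... 799 characters left out ...]
.ooot.ttttttttttttttttttttttttttttt...............
262 ...ooooo..oooott..tttttttttttttttttttttttt..................
263 ..ooo.......o.oottottttttttttttttttttttt.t..................
264 oooooo...........ottttttttttttttttttt.o.....................
265 ooo..............oootttootttttttoto..o......................
266 o...................oootttttttttott.........................
267 ......................ottttt................................
268 ............................................................
269 .........................................................o..
270 ............................................................
271 ............................................................
```

```bash
python3 -c "
from bench import arm
print(arm.close_job())"
```

```text
the job is handed in; nothing more can be done
None
```

The job is handed in: the discs are seated in the pocket, confirmed by touching the stack top 1 mm below the deck, the keeper is closed against its stop, and the jar, coupling and block show no movement in the side view; the judge returned no verdict.

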